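# Stack retained samples in two layers with a separator board

## Robot

A 6-joint arm with a two-finger parallel gripper is mounted at the origin on the work surface. World frame = base frame: x ahead of the robot, y to its left, z up, the work surface at z = 0. Lengths are in mm, angles in rad, forces in N, time in s.
With the tool pointing down it reaches from about 400 to 925 mm from the base axis. Payload 12.5 kg.
Tool frame: the origin (TCP) lies at the very end of the fingers, on their centre line; the grasp point (between the pads) lies 19 mm behind it; z points along the fingers, y is the direction in which the jaws open and shut (so a half turn about z gives the same grasp; the last joint's range is limited). The gripper opens to 95 mm and grips with 3 to 60 N. Pads are 20 mm wide; open, the fingers measure 119 mm over their backs; the gripper's body (75 mm by 180 mm) begins 59 mm behind the grasp point.
Start: joints at [1.033, 0.491, 1.559, -0, 1.092, -0.106], TCP at [261.553, 567.659, 214.661] pointing down, gripper open.
Joint ranges: [-3.1, 3.1], [-0.84, 2.19], [0.05, 2.79], [-1.13, 4.28], [0.06, 2.93], [-2.69, 2.69]. Speed limits (rad/s): [2.22, 2.22, 2.79, 3.14, 3.14, 3.14].

## Interface

Orientations are given as [roll, pitch, yaw] about the fixed x, y, z axes, in that order (R = Rz(yaw) Ry(pitch) Rx(roll)).
In Python, from cell import env gives the robot as it stands.
- The arm moves only by the shell command python3 -m pendant 'ROWS'. ROWS is JSON, a list that holds one entry, the list of rows, each a list of 5 numbers: the opening, from 0 (shut) to 1 (fully open), then the shift along the tool's x, y, z in m, then the turn about the tool's z in rad. A call has exactly 8 rows; each row is the pose to reach, as a shift and turn from the pose commanded when the call began, along the tool's axes at that moment; what a row does not reach only later rows make up. A row lasts 1/10 s, in which the tool goes at most 50 mm and 8.59 degrees, less where a joint would pass 70% of its speed; a pose out of reach is approached as far as the arm can. A call with a gripper value outside its range is refused whole. The fingers move at their own pace and stop on an object; the grip force is fixed at half the most. Time passes only in rows, so rows that repeat a pose let the fingers close, or fill a call up. It gives the time, the measured TCP pose, the force and the opening at its end, in the units of the state.
- env.state(): the state, without advancing time (a new reading comes with each control period).
- env.read_camera(name): name is "side" or "top" or "wrist"; returns a dict with "image" (420x560x3 uint8, blue, green, red), "range_z" (420x560 float32, mm along the optical axis (not along the pixel's ray), 0 where there is no reading), "fx", "fy", "cx", "cy" (pixels), "rvec" (rotation vector, rad) and "tvec" (3), from world to camera coordinates, as OpenCV has them; the wrist camera has in their place "tool_from_camera" (4x4, takes a point from camera to tool coordinates, whose origin is the TCP and whose axes are the flange's). Camera axes: x right, y down, z forward; pixel columns grow to the right and rows downward; lengths in mm; the calibration is good to about 2 mm. A picture is of the moment at which its call begins: read the wrist's pose just before it.
- env.job_done(): hands the job in, once; it reports no verdict.
The state is a dict: "t": time; "joints": joint angles; "qvel": joint speeds; "tau": joint torques, N m; "eef_pos": TCP position; "tcp_rot": TCP orientation; "ft_force": force on the tool from outside, world axes, zero at the start; "moment": the same for the moment, N m; "opening": opening from 0.0 (shut) to 1.0 (fully open).
Only numpy, scipy, OpenCV 4.12 (cv2) and the standard library are available. Lean on these libraries where they do the work, as an engineer would, in place of code of your own. Each camera call takes 0.05 s, during which the arm holds its last target. There are 200 camera calls.

## Task

Put the retained samples away in two layers: slide the stray black canister across the deck, standing and without lifting it, until it is wholly inside the empty yellow ring, then lay the blue separator board flat and centred across both canisters, lengthwise from one to the other. Then stand the amber bottle upright in the middle of the board. Put the board and the bottle down gently, without dropping them, keep everything standing, and do not disturb the other things.

Things in the scene. Friction and masses are not known exactly. Their poses are not given: they have to be found in the camera images.
- deck: fixed grey plate on the bench, 180 (x) by 430 (y) by 15 mm thick, with two yellow rings painted on it; origin at the centre of its underside, z up; its top is 15 mm above the origin
- ring_a (a point): centre, on the deck's top, of the left yellow ring (120 mm inside diameter; in the deck's frame x 25, y 100 mm); canister A stands in it
- ring_b (a point): centre, on the deck's top, of the other, empty yellow ring (120 mm inside diameter; in the deck's frame x 25, y -30 mm)
- deck_mid (a point): point on the deck's top midway between the two ring centres (x 25, y 35 mm in the deck's frame)
- can_a: black round sample canister with a steel ring on its flat top, 96 mm diameter, 75 tall, about 0.4 kg: too wide to grip; stands in ring A; origin at the centre of its foot, z up
- can_b: identical canister (96 mm diameter, 75 tall, about 0.4 kg), standing on the deck outside the rings; origin at the centre of its foot, z up
- stand: fixed grey block on the bench, 120 (x) by 36 (y) by 30 mm tall, carrying the separator board; origin at the centre of its underside. May be on the left or on the right side
- board: loose flat blue separator board, 200 (x) by 66 (y) by 8 mm thick, a white circle printed at the middle of its top; lies on the stand at the start, its long sides overhanging it; origin at the centre of its underside, z up
- bottle: amber sample bottle with an orange cap, standing on the bench at the start: body 54 mm across up to 83 mm, shoulder to 100 mm, cap 40 mm across from 100 to 125 mm (its top); about 0.18 kg; origin at the centre of its foot, z up. Stands on the other side of the deck from the stand
- vial_jar: small jar with a red lid, 48 mm across, 55 tall, standing on the deck near its left end; origin at the centre of its foot. Bystander.
- wash_bottle: white bottle with a red cap, 66 mm across, 170 tall; origin at the centre of its foot. Bystander.
- beaker: open glass beaker, 76 mm across, 90 tall; origin at the centre of its foot. Bystander.
- blue_bottle: grey bottle with a blue cap, 60 mm across, 130 tall; origin at the centre of its foot. Bystander.
- spatula: metal spatula lying on the bench, 180 mm long. Bystander.
Mind the look-alikes: they are no part of the job. Leave any green look-alike of the board alone. Several things have the shape of the bottle; the one meant has the colours described above.

How it is judged:
By the outcome, as a careful person would: the job done as asked, in the order asked, and still so for the second after the job is handed in, with the robot touching nothing.
It also fails if it takes over 72 s, if anything falls off the work surface, if the arm or the gripper's body presses on something with over 40 N, if the wrist force passes 120 N, or if a joint passes its speed limit or range.

## Working session

There is one attempt and no reset: what is moved stays moved. The work goes in short steps, Python scripts to look and compute and a shell command to move; the robot and the scene stay as the last step left them, time stands still between calls to the robot, and variables do not carry over. Pictures are saved under pics/ and viewed, about 8 in all and at most 12, crops included, and the job is handed in when it is done.

```bash
ls; mkdir -p pics
cat > h.py <<'E'
import numpy as np, cv2
from scipy.spatial.transform import Rotation as Ro
from cell import env
def cam(n):
    s=env.state(); c=env.read_camera(n); 
    K=np.array([[c['fx'],0,c['cx']],[0,c['fy'],c['cy']],[0,0,1]],float)
    if n=='wrist':
        T=np.array(c['tool_from_camera'],float); Rt=Ro.from_euler('xyz',s['tcp_rot']).as_matrix()
        R=Rt@T[:3,:3]; o=Rt@T[:3,3]+np.array(s['eef_pos'])
    else:
        Rw=cv2.Rodrigues(np.array(c['rvec'],float))[0]; R=Rw.T; o=-R@np.array(c['tvec'],float).ravel()
    c['K'],c['R'],c['o']=K,R,o
    return c
def onplane(c,u,v,z):
    d=c['R']@np.linalg.inv(c['K'])@np.array([u,v,1.]); return c['o']+d*(z-c['o'][2])/d[2]
def cloud(c):
    h,w=c['range_z'].shape; u,v=np.meshgrid(np.arange(w),np.arange(h)); Z=c['range_z']
    P=np.stack([(u-c['cx'])/c['fx']*Z,(v-c['cy'])/c['fy']*Z,Z],-1)
    return P@c['R'].T+c['o']
def proj(c,p):
    q=c['K']@(c['R'].T@(np.array(p,float)-c['o'])); return q[:2]/q[2]
E
python3 - <<'E'
from h import *
print(env.state())
for n in ('top','side'):
    c=cam(n); cv2.imwrite(f'pics/{n}0.png',c['image']); np.savez(f'{n}0.npz',**c)
    print(n,c['o'],c['K'][0,0],c['R'][:,2])
E
```

```text
pics
{'t': 0.0, 'joints': array([ 1.03341081e+00,  4.91576854e-01,  1.55946334e+00,  1.41688989e-05,
        1.09171538e+00, -1.05589858e-01]), 'qvel': array([ 0.000306  , -0.00026705, -0.00103606,  0.00164128, -0.00053649,
       -0.00064119]), 'tau': array([-1.25213563e-03, -6.12639499e+01, -2.58188760e+01,  6.92002242e-02,
        4.81184316e-02, -7.13330587e-05]), 'eef_pos': array([261.40345192, 567.42861779, 214.04622682]), 'tcp_rot': array([-3.14043753e+00, -1.35061443e-04,  2.70979038e+00]), 'ft_force': array([-0.42693637,  0.81125488,  0.0772179 ]), 'moment': array([ 0.00218798,  0.01632202, -0.02980301]), 'opening': 1.000003993120722}
top [ 292.24489599   95.68088611 1412.5126096 ] 457.2840076940327 [ 0.19208489 -0.00460946 -0.98136749]
side [  50.00045342 -952.05326851  898.1468229 ] 449.19064131678283 [ 0.35253175  0.72463047 -0.59214191]
```

View pics/top0.png

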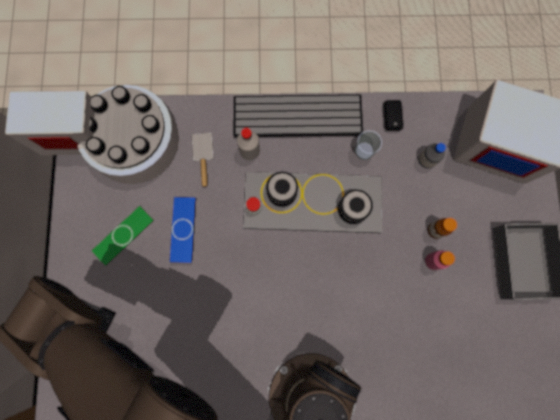

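View pics/side0.png

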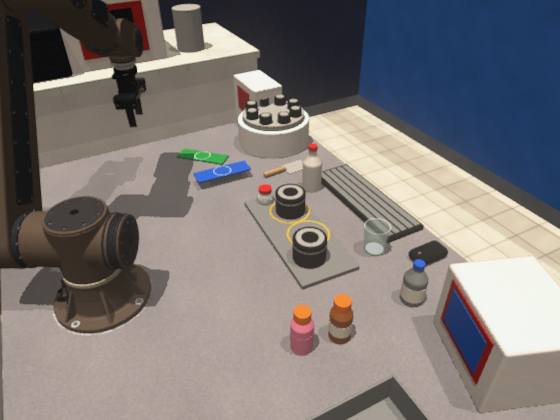

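Top view: the blue board is at (183,230), with its green look-alike at (123,235). The amber bottle is at (443,228); a pink bottle with the same orange cap is at (440,260), and a grey one with a blue cap at (434,155). Canister A is in its ring at (282,188). The stray canister B is at (355,206), and the empty ring is at (323,194). The side view agrees: amber (341,320), pink (302,330).

Run:
```python
from h import *
c=dict(np.load('top0.npz')); P=cloud(c); im=c['image']; hsv=cv2.cvtColor(im,cv2.COLOR_BGR2HSV); H,S,V=cv2.split(hsv)
z=P[...,2]; u,v=np.meshgrid(np.arange(560),np.arange(420))
box=lambda a,b,d,e:(u>=a)&(u<=b)&(v>=d)&(v<=e)
# rings
y=(H>18)&(H<34)&(S>120)&(V>90)&box(245,385,170,235)
pts=np.array([onplane(c,a,b,15)[:2] for b,a in np.argwhere(y)])
print('ring px',y.sum())
# canister tops
for n,b in (('A',(255,312,165,215)),('B',(332,382,183,232))):
    m=box(*b)&(z>80)&(z<100); q=P[m]; (cc,r)=cv2.minEnclosingCircle(q[:,:2].astype(np.float32)); print(n,cc,r,q.mean(0),m.sum())
A=None
# ring circle fits: split by algebraic ransac-lite: ring B pixels between
uu=u[y]
for n,s in (('rA',uu<300),('rB',uu>306)):
    q=pts[s]
    for _ in range(6):
        M=np.c_[2*q,np.ones(len(q))]; s_=np.linalg.lstsq(M,(q**2).sum(1),rcond=None)[0]; r=np.sqrt(s_[2]+s_[0]**2+s_[1]**2); e=abs(np.hypot(*(q-s_[:2]).T)-r); q=q[e<max(4,2*e.std())]
    print(n,s_[:2],r,len(q))
# deck
m=box(235,395,165,240)&(z>9)&(z<21); print('deck',cv2.minAreaRect(P[m][:,:2].astype(np.float32)), np.median(z[m]))
m=((H>100)&(H<125)&(S>150)&box(165,205,190,270)).astype(np.uint8); q=P[m>0]; print('board z',np.median(q[:,2]))
cn=max(cv2.findContours(m,0,1)[0],key=cv2.contourArea); rp=np.array([onplane(c,*p[0],38)[:2] for p in cn]); print('board',cv2.minAreaRect(rp.astype(np.float32)))
for n,b in (('amber',(428,460,212,240)),('pink',(425,460,245,275))):
    m=box(*b)&(z>118)&(z<132); q=P[m]; print(n,m.sum(),cv2.minEnclosingCircle(q[:,:2].astype(np.float32)),q.mean(0))
    o=(H>5)&(H<20)&(S>200)&(V>150)&box(*b)
    print([onplane(c,u[o].mean(),v[o].mean(),118)])
for n,b in (('jar',(240,262,192,218)),('wash',(232,264,122,160)),('beaker',(350,385,125,165))):
    m=box(*b)&(z>30); q=P[m]; print(n,q.min(0),q.max(0))
cv2.imwrite('pics/crop0.png',cv2.resize(np.hstack([im[195:285,400:480],im[185:275,95:215]]),None,fx=3,fy=3,interpolation=2))
```

```text
ring px 365
A (609.9026489257812, 76.87257385253906) 48.617897033691406 [608.67041471  76.92930089  89.56942754] 795
B (550.8572387695312, -142.94580078125) 49.21686935424805 [ 550.89870574 -141.41866813   89.77872709] 820
rA [609.38762906  78.58016502] 62.1328630766772 146
rB [603.75459129 -51.86263832] 62.964358176429656 141
deck ((589.5784912109375, -20.699432373046875), (430.3800964355469, 203.5282440185547), 87.3963623046875) 14.614411577143983
board z 37.24050555059034
board ((437.1561584472656, 381.35174560546875), (64.57434844970703, 78.28761291503906), 89.20247650146484)
amber 156 ((484.70721435546875, -399.5834655761719), 20.628948211669922) [ 484.30721211 -398.75444231  124.1545042 ]
[array([ 486.38194531, -401.60490589,  118.        ])]
pink 164 ((389.1956787109375, -384.9463806152344), 20.804452896118164) [ 388.51325483 -383.59169819  124.4351764 ]
[array([ 390.19643177, -386.71226016,  118.        ])]
jar [292.24489599  95.68088611  30.22746877] [ 582.05764729  186.43595248 1412.5126096 ]
wash [292.24489599  95.68088611  30.02130137] [ 777.65175568  208.94684416 1412.5126096 ]
beaker [ 292.24489599 -227.60516048   30.05519892] [ 781.60185932   95.68088611 1412.5126096 ]
```

View pics/crop0.png

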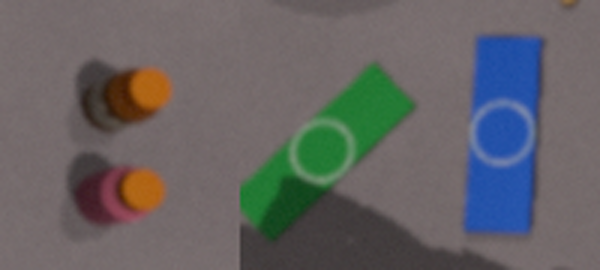

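The crop confirms the choices: the amber bottle is the upper one (the lower is pink), and the blue board is the one on the right. Next I'll refine the board and compute the approach to push the can with the fingers used as a cradle.

```bash
cat >> h.py <<'E'
def go(x,y,z,yawdeg):
    s=env.state(); R=Ro.from_euler('xyz',s['tcp_rot']).as_matrix(); d=R.T@(np.array([x,y,z])-s['eef_pos'])
    t=(np.degrees(s['tcp_rot'][2])-yawdeg+180)%360-180
    print('shift m',np.round(d/1000,4),'turn rad',round(np.radians(t),4),'j6 then',round(np.degrees(np.arctan2(y,x))+90-yawdeg,1))
E
python3 - <<'E'
from h import *
c=dict(np.load('top0.npz')); H,S,V=cv2.split(cv2.cvtColor(c['image'],cv2.COLOR_BGR2HSV))
u,v=np.meshgrid(np.arange(560),np.arange(420))
m=(H>100)&(H<125)&(S>150)&(u>165)&(u<205)&(v>190)&(v<270)
q=np.argwhere(m)[:,::-1]; rp=np.array([onplane(c,a,b,38)[:2] for a,b in q]); print('board',cv2.minAreaRect(rp.astype(np.float32)),rp.mean(0))
go(440,100,200,108); go(514,-206,150,59.8)
E
```

```text
board ((494.353271484375, 378.9669189453125), (63.73359680175781, 194.0814208984375), 87.89158630371094) [492.88376135 379.09830137]
shift m [-0.3578 -0.3498  0.0144] turn rad 0.8248 j6 then -5.2
shift m [-0.5531 -0.5967  0.0646] turn rad 1.6661 j6 then 8.4
```

```bash
python3 -m pendant '[[[0.63,-0.36,-0.35,0.015,0.83],[0.63,-0.36,-0.35,0.015,0.83],[0.63,-0.36,-0.35,0.015,0.83],[0.63,-0.36,-0.35,0.015,0.83],[0.63,-0.36,-0.35,0.015,0.83],[0.63,-0.36,-0.35,0.015,0.83],[0.63,-0.36,-0.35,0.015,0.83],[0.63,-0.36,-0.35,0.015,0.83]]]'; python3 -c "
from h import *
go(514,-206,150,59.8)"
```

```text
t: 0.9
eef_pos: [405.5, 192.7, 202.6]
tcp_rot: [3.141, -0.0, 1.88]
ft_force: [0.3, 0.8, -0.2]
opening: 0.631
shift m [-0.4128 -0.0179  0.0526] turn rad 0.8362 j6 then 8.4
```

```bash
python3 -m pendant '[[[0.63,-0.413,-0.018,0.0,0.836],[0.63,-0.413,-0.018,0.0,0.836],[0.63,-0.413,-0.018,0.0,0.836],[0.63,-0.413,-0.018,0.0,0.836],[0.63,-0.413,-0.018,0.0,0.836],[0.63,-0.413,-0.018,0.0,0.836],[0.63,-0.413,-0.018,0.0,0.836],[0.63,-0.413,-0.018,0.0,0.836]]]'
python3 - <<'E'
from h import *
print(env.state()['eef_pos'],env.state()['tcp_rot'])
c=cam('wrist'); cv2.imwrite('pics/w1.png',c['image']); np.savez('w1.npz',**c)
P=cloud(c); ok=c['range_z']>0
m=ok&(P[...,2]>83)&(P[...,2]<97)&(P[...,0]>470)&(P[...,1]>-220)&(P[...,1]<0)
print(m.sum(),cv2.minEnclosingCircle(P[m][:,:2].astype(np.float32)))
print('expect B top px',proj(c,[551,-143,90]))
E
```

```text
t: 1.7
eef_pos: [510.2, -193.6, 202.5]
tcp_rot: [-3.141, -0.0, 1.043]
ft_force: [0.4, 1.4, 0.4]
opening: 0.63
[ 510.24053763 -193.60551381  202.53435931] [-3.14131077e+00 -1.31967692e-04  1.04332575e+00]
10590 ((643.2694702148438, -167.940673828125), 142.6443328857422)
expect B top px [289.38481013 139.24201957]
```

View pics/w1.png

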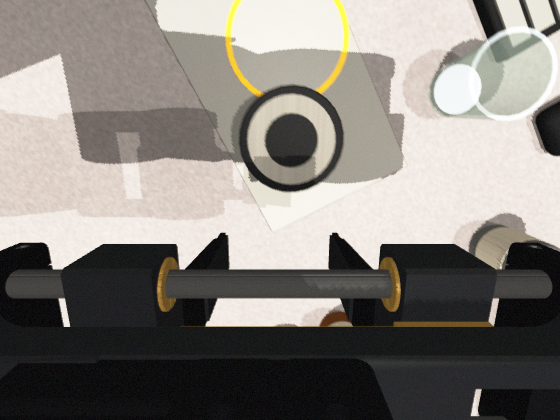

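Wrist view: canister B is centred near (291,138). Ring B is above it, with its visible arc around (290,38), and the finger tips are near (222,240) and (335,240).

Run:
```python
from h import *
c=dict(np.load('w1.npz')); P=cloud(c); H,S,V=cv2.split(cv2.cvtColor(c['image'],cv2.COLOR_BGR2HSV))
def fit(q):
    for _ in range(8):
        s=np.linalg.lstsq(np.c_[2*q,np.ones(len(q))],(q**2).sum(1),rcond=None)[0]; r=np.sqrt(s[2]+s[0]**2+s[1]**2); e=abs(np.hypot(*(q-s[:2]).T)-r); q=q[e<max(3,2*e.std())]
    return s[:2],r,len(q)
u,v=np.meshgrid(np.arange(560),np.arange(420))
y=(H>18)&(H<34)&(S>150)&(V>150)&(v<110)&(u>215)&(u<360)
print('ringB',fit(np.array([onplane(c,a,b,15)[:2] for b,a in np.argwhere(y)])))
m=(P[...,2]>83)&(P[...,2]<97)&(u>230)&(u<350)&(v>70)&(v<200)
print('canB',cv2.minEnclosingCircle(P[m][:,:2].astype(np.float32)),m.sum())
print(env.state()['eef_pos'],env.state()['t'])
go(512,-210,28,59.8)
```

```text
ringB (array([602.07530106, -53.29977816]), np.float64(62.9791411495144), 962)
canB ((551.5700073242188, -143.37823486328125), 47.967124938964844) 8786
[ 512.21002245 -199.64556266  202.3734338 ] 1.75
shift m [-0.0089  0.0046  0.1744] turn rad -0.0027 j6 then 7.9
```

```bash
python3 -m pendant '[[[0.63,-0.007,0.003,0.0,0],[0.63,-0.007,0.003,0.05,0],[0.63,-0.007,0.003,0.10,0],[0.63,-0.007,0.003,0.15,0],[0.63,-0.007,0.003,0.174,0],[0.63,-0.007,0.003,0.174,0],[0.63,-0.007,0.003,0.174,0],[0.63,-0.007,0.003,0.174,0]]]'; python3 -c "
from h import *
go(603-47.5*.496,-52.6-47.5*.868,28,59.8)"
```

```text
t: 2.55
eef_pos: [510.0, -198.9, 30.4]
tcp_rot: [3.139, -0.0, 1.044]
ft_force: [-0.8, 0.6, 1.1]
opening: 0.629
shift m [0.1258 0.0072 0.0025] turn rad 0.0007 j6 then 21.0
```

```bash
python3 -m pendant '[[[0.63,0.0,0.007,0.001,0],[0.63,0.010,0.007,0.001,0],[0.63,0.020,0.007,0.001,0],[0.63,0.030,0.007,0.001,0],[0.63,0.040,0.007,0.001,0],[0.63,0.050,0.007,0.001,0],[0.63,0.060,0.007,0.001,0],[0.63,0.070,0.007,0.001,0]]]'
python3 - <<'E'
from h import *
go(603-47.5*.496,-52.6-47.5*.868,29,59.8)
c=cam('top'); P=cloud(c)
m=(P[...,2]>83)&(P[...,2]<97)&(P[...,1]<20)&(P[...,1]>-180)&(P[...,0]>510)&(P[...,0]<670)
m=cv2.morphologyEx(m.astype(np.uint8),cv2.MORPH_OPEN,np.ones((5,5)))>0
print(m.sum(),cv2.minEnclosingCircle(P[m][:,:2].astype(np.float32)))
E
```

```text
t: 3.35
eef_pos: [550.9, -141.2, 27.7]
tcp_rot: [-3.142, -0.0, 1.044]
ft_force: [-2.6, -4.2, 3.4]
opening: 0.627
shift m [ 0.0553  0.0008 -0.0013] turn rad 0.0003 j6 then 21.0
147 ((601.7039184570312, -82.67605590820312), 24.27507972717285)
```

```bash
python3 -m pendant '[[[0.63,0.010,0.0,0.0,0],[0.63,0.020,0.0,0.0,0],[0.63,0.029,0.0,0.0,0],[0.63,0.036,0.0,0.0,0],[0.63,0.041,0.0,0.0,0],[0.63,0.044,0.0,0.0,0],[0.63,0.045,0.0,0.0,0],[0.63,0.045,0.0,0.0,0]]]'
python3 - <<'E'
from h import *
go(603-47.5*.496,-52.6-47.5*.868,29,59.8)
c=cam('wrist'); cv2.imwrite('pics/w2.png',c['image'])
E
```

```text
t: 4.2
eef_pos: [573.2, -103.0, 27.6]
tcp_rot: [-3.141, -0.0, 1.044]
ft_force: [0.2, -0.2, -0.8]
opening: 0.63
shift m [ 0.0111  0.0008 -0.0014] turn rad -0.0 j6 then 21.0
```

View pics/w2.png

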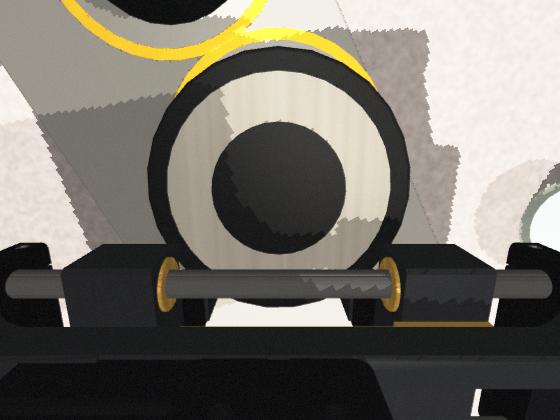

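The canister sits in the finger cradle, centred near (279,187). The front of ring B shows at (285,40), so there is a little further to go.

Run:
```python
from h import *
c=cam('wrist'); P=cloud(c); H,S,V=cv2.split(cv2.cvtColor(c['image'],cv2.COLOR_BGR2HSV))
u,v=np.meshgrid(np.arange(560),np.arange(420))
m=(P[...,2]>83)&(P[...,2]<97)&(v>40)&(v<240)&(u>130)&(u<430)
q=P[m][:,:2].astype(np.float32); print('canB',cv2.minEnclosingCircle(q))
w=(S<60)&(V>120)&m; n,l,st,ce=cv2.connectedComponentsWithStats(cv2.morphologyEx(((np.hypot(u-279,v-187)<64)&(V<90)).astype(np.uint8),cv2.MORPH_OPEN,np.ones((5,5))))
i=1+st[1:,4].argmax(); print('hole',st[i],ce[i],onplane(c,*ce[i],90))
y=(H>18)&(H<34)&(S>150)&(V>150)&(u>185)&(v<100)&(v>25)
y&=~((u<265)&(v<70-0.3*(u-185)))
Q=np.array([onplane(c,a,b,15)[:2] for b,a in np.argwhere(y)])
for ctr in ((603,-52.6),):
  d=np.hypot(*(Q-ctr).T); print(np.percentile(d,[5,50,95]),len(d))
print(env.state()['eef_pos'])
```

```text
canB ((597.4561157226562, -60.849857330322266), 47.8453254699707)
hole [  216   124   127   127 12849] [279. 187.] [598.11830456 -60.35413447  90.        ]
[60.06898803 62.96024181 65.3760828 ] 1438
[ 573.23487105 -103.12457991   27.70148722]
```

```bash
python3 -m pendant '[[[0.63,0.004,0.0,0.0,0],[0.63,0.007,0.0,0.0,0],[0.63,0.009,0.0,0.0,0],[0.63,0.0095,0.0,0.0,0],[0.63,0.0095,0.0,0.0,0],[0.63,0.0095,0.0,0.0,0],[0.63,-0.005,0.0,0.0,0],[0.63,-0.025,0.0,0.0,0]]]' && python3 -m pendant '[[[0.63,-0.02,0.0,0.0,0],[0.63,-0.02,0.0,0.0,0],[0.63,-0.02,0.0,-0.05,0],[0.63,-0.02,0.0,-0.10,0],[0.63,-0.02,0.0,-0.15,0],[0.63,-0.02,0.0,-0.20,0],[0.63,-0.02,0.0,-0.2,0],[0.63,-0.02,0.0,-0.2,0]]]'
python3 - <<'E'
from h import *
c=cam('wrist'); cv2.imwrite('pics/w3.png',c['image']); P=cloud(c)
u,v=np.meshgrid(np.arange(560),np.arange(420))
for n,p in (('B',(603,-52.6)),('A',(609.5,77))):
    m=(P[...,2]>83)&(P[...,2]<97)&(np.hypot(P[...,0]-p[0],P[...,1]-p[1])<62)
    print(n,m.sum(),cv2.minEnclosingCircle(P[m][:,:2].astype(np.float32)))
go(494,379,150,88-0.0)
go(494,379,150,-92)
go(494,379,150,-2.1)
go(494,379,150,177.9)
E
```

```text
t: 5.1
eef_pos: [560.3, -125.0, 27.6]
tcp_rot: [3.141, -0.0, 1.045]
ft_force: [0.8, -0.2, 0.3]
opening: 0.63
t: 5.9
eef_pos: [550.6, -141.9, 228.5]
tcp_rot: [3.14, -0.001, 1.044]
ft_force: [-0.2, -0.4, -1.3]
opening: 0.63
B 8100 ((601.915283203125, -53.21326446533203), 47.90386962890625)
A 1287 ((594.8124389648438, 48.219093322753906), 36.231380462646484)
shift m [ 0.4219 -0.3104  0.0773] turn rad -0.492 j6 then 39.5
shift m [ 0.4219 -0.3104  0.0773] turn rad 2.6496 j6 then 219.5
shift m [ 0.4219 -0.3104  0.0773] turn rad 1.0805 j6 then 129.6
shift m [ 0.4219 -0.3104  0.0773] turn rad -2.0611 j6 then -50.4
```

View pics/w3.png

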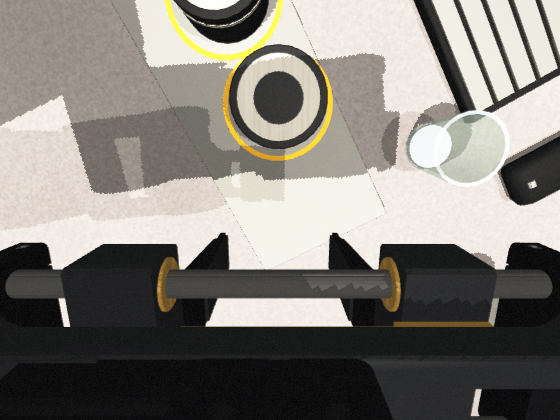

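Canister B is now wholly inside ring B at (601.9,-53.2), within about 1 mm of its centre, and it is standing. Next is the board.

```bash
python3 -c "
from h import *
go(565,379,225,177.9)"; python3 -m pendant '[[[1,0.2,-0.11,0.0,-1.1],[1,0.2,-0.11,0.0,-1.1],[1,0.2,-0.11,0.0,-1.1],[1,0.2,-0.11,0.0,-1.1],[1,0.2,-0.11,0.0,-1.1],[1,0.2,-0.11,0.0,-1.1],[1,0.2,-0.11,0.0,-1.1],[1,0.2,-0.11,0.0,-1.1]]]'; python3 -c "
from h import *
go(565,379,225,177.9)"
```

```text
shift m [ 0.4576 -0.249   0.0022] turn rad -2.0611 j6 then -54.0
t: 6.75
eef_pos: [555.3, 86.7, 225.5]
tcp_rot: [-3.138, -0.002, 2.15]
ft_force: [0.2, -0.2, 1.5]
opening: 0.998
shift m [0.2393 0.1682 0.0004] turn rad -0.9548 j6 then -54.0
```

```bash
python3 -m pendant '[[[1,0.239,0.168,0.0,-0.95],[1,0.239,0.168,0.0,-0.95],[1,0.239,0.168,0.0,-0.95],[1,0.239,0.168,0.0,-0.95],[1,0.239,0.168,0.0,-0.95],[1,0.239,0.168,0.0,-0.95],[1,0.239,0.168,0.0,-0.95],[1,0.239,0.168,0.0,-0.95]]]'
python3 - <<'E'
from h import *
c=cam('wrist'); cv2.imwrite('pics/w4.png',c['image']); H,S,V=cv2.split(cv2.cvtColor(c['image'],cv2.COLOR_BGR2HSV))
m=((H>100)&(H<125)&(S>120)&(V>60)).astype(np.uint8); m=cv2.morphologyEx(m,cv2.MORPH_CLOSE,np.ones((9,9)))
cn=max(cv2.findContours(m,0,1)[0],key=cv2.contourArea); print(cv2.boundingRect(cn))
rp=np.array([onplane(c,*p[0],38)[:2] for p in cn]); print(cv2.minAreaRect(rp.astype(np.float32)))
w=((S<50)&(V>150)).astype(np.uint8)
mm=np.zeros_like(m); cv2.drawContours(mm,[cv2.convexHull(cn)],-1,1,-1); mm=cv2.erode(mm,np.ones((9,9)))
q=np.argwhere(((S<90)&(V>100))&(mm>0)); (a,b),r=cv2.minEnclosingCircle(q.astype(np.float32)); print('circle',b,a,r,onplane(c,b,a,38),len(q))
print(env.state()['eef_pos'],env.state()['tcp_rot'])
E
```

```text
t: 7.55
eef_pos: [566.7, 378.9, 224.8]
tcp_rot: [-3.14, -0.003, 3.096]
ft_force: [0.2, 0.6, 0.5]
opening: 0.998
(246, 35, 61, 181)
((493.9150085449219, 380.4047546386719), (65.2336196899414, 198.35069274902344), 87.8211898803711)
circle 276.95001220703125 130.3000030517578 29.141002655029297 [493.08540711 380.77354879  38.        ] 425
[566.98020096 378.07940909 225.35582246] [-3.13977676e+00 -2.99522448e-03  3.09304727e+00]
```

View pics/w4.png

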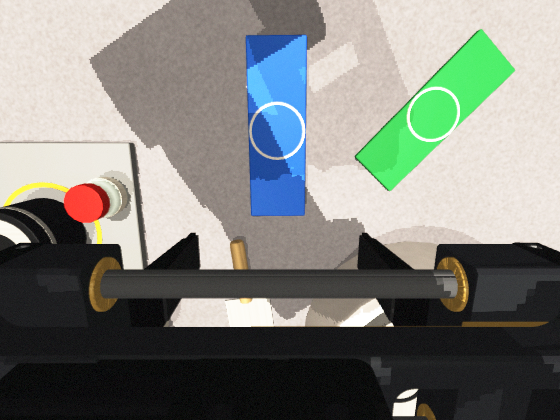

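Wrist view: the blue board is centred at (277,130), with the green one well clear at (434,114). The centre is (493.5,380.6) and the yaw is -2.2°.

```bash
python3 -c "
from h import *
go(493.5,380.6,80,177.8)"
```

```text
shift m [ 0.0731 -0.0008  0.1456] turn rad -0.0101 j6 then -50.2
```

```bash
python3 -m pendant '[[[1,0.04,-0.001,0.0,-0.01],[1,0.073,-0.001,0.03,-0.01],[1,0.073,-0.001,0.08,-0.01],[1,0.073,-0.001,0.12,-0.01],[1,0.073,-0.001,0.146,-0.01],[1,0.073,-0.001,0.146,-0.01],[1,0.073,-0.001,0.146,-0.01],[1,0.073,-0.001,0.146,-0.01]]]'; python3 -c "
from h import *
go(493.5,380.6,16,177.8)"
```

```text
t: 8.4
eef_pos: [495.5, 380.6, 83.3]
tcp_rot: [3.14, 0.002, 3.103]
ft_force: [0.3, -0.6, 0.1]
opening: 1.0
shift m [ 0.0021 -0.0002  0.0673] turn rad -0.0006 j6 then -50.2
```

```bash
python3 -m pendant '[[[1,0.001,0,0.03,0],[1,0.001,0,0.05,0],[1,0.001,0,0.065,0],[1,0.001,0,0.065,0],[1,0.001,0,0.065,0],[0.5,0.001,0,0.065,0],[0.5,0.001,0,0.065,0],[0.5,0.001,0,0.065,0]]]';  python3 -m pendant '[[[0.5,0,0,0,0],[0.5,0,0,0,0],[0.5,0,0,0,0],[0.5,0,0,0,0],[0.5,0,0,-0.01,0],[0.5,0,0,-0.03,0],[0.5,0,0,-0.06,0],[0.5,0,0,-0.08,0]]]'; python3 -c "
from h import *
print(env.state()['moment'])
go(606,12,180,86.7)"
```

```text
t: 9.2
eef_pos: [493.9, 380.8, 17.4]
tcp_rot: [3.141, 0.001, 3.104]
ft_force: [-1.0, 0.7, -0.0]
opening: 0.806
t: 10.0
eef_pos: [493.9, 380.8, 98.7]
tcp_rot: [3.141, 0.001, 3.104]
ft_force: [0.1, 0.1, -1.0]
opening: 0.691
[0.06688796 0.00615651 0.00892269]
shift m [-0.1261 -0.3642 -0.0814] turn rad 1.5906 j6 then 4.4
```

```bash
python3 -m pendant '[[[0.5,0,0,-0.05,0],[0.5,0,0,-0.08,0.1],[0.5,-0.03,-0.04,-0.08,0.25],[0.5,-0.04,-0.08,-0.08,0.4],[0.5,-0.05,-0.12,-0.08,0.55],[0.5,-0.06,-0.16,-0.08,0.7],[0.5,-0.07,-0.20,-0.08,0.85],[0.5,-0.08,-0.24,-0.08,1.0]]]'; python3 -c "
from h import *
go(606,12.4,180,86.7)"
```

```text
t: 10.8
eef_pos: [564.5, 136.1, 177.1]
tcp_rot: [3.141, -0.0, 2.098]
ft_force: [0.7, 0.7, -1.9]
opening: 0.693
shift m [-0.1278 -0.0263 -0.0029] turn rad 0.5844 j6 then 4.5
```

```bash
python3 -m pendant '[[[0.5,-0.03,-0.007,-0.003,0.12],[0.5,-0.06,-0.014,-0.003,0.25],[0.5,-0.09,-0.02,-0.003,0.38],[0.5,-0.115,-0.025,-0.003,0.5],[0.5,-0.125,-0.026,-0.003,0.585],[0.5,-0.125,-0.026,-0.003,0.585],[0.5,-0.125,-0.026,-0.003,0.585],[0.5,-0.125,-0.026,-0.003,0.585]]]'
python3 - <<'E'
from h import *
go(606,12.4,95,86.7)
c=cam('top'); cv2.imwrite('pics/t2.png',c['image'][140:260,200:400]); H,S,V=cv2.split(cv2.cvtColor(c['image'],cv2.COLOR_BGR2HSV))
c=cam('wrist'); cv2.imwrite('pics/w5.png',c['image'])
H,S,V=cv2.split(cv2.cvtColor(c['image'],cv2.COLOR_BGR2HSV))
m=((H>100)&(H<125)&(S>120)&(V>50)).astype(np.uint8);u,v=np.meshgrid(np.arange(560),np.arange(420))
zt=env.state()['eef_pos'][2]+20.6
q=np.argwhere((m>0)&(v<230))[:,::-1]; rp=np.array([onplane(c,a,b,zt)[:2] for a,b in q]).astype(np.float32); R=cv2.minAreaRect(rp); print(R,cv2.boxPoints(R).round(1).tolist())
E
```

```text
t: 11.6
eef_pos: [605.3, 17.7, 179.8]
tcp_rot: [-3.141, -0.0, 1.522]
ft_force: [-0.5, 0.7, -0.3]
opening: 0.693
shift m [-0.0052  0.001   0.0848] turn rad 0.0083 j6 then 4.5
((608.42333984375, 77.936767578125), (79.27030181884766, 65.19098663330078), 87.15048217773438) [[573.9000244140625, 40.0], [639.0, 36.70000076293945], [642.9000244140625, 115.9000015258789], [577.7999877929688, 119.0999984741211]]
```

View pics/w5.png

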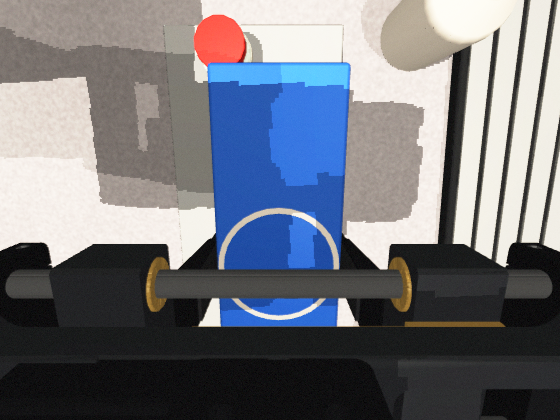

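The board is held straight: its end edge is at row 62 and its circle is centred at (279,265). I'll check its tilt from the depth while lowering to 95 mm.

```bash
python3 -m pendant '[[[0.5,-0.002,0.001,0.02,0.008],[0.5,-0.003,0.001,0.04,0.008],[0.5,-0.003,0.001,0.06,0.008],[0.5,-0.003,0.001,0.075,0.008],[0.5,-0.003,0.001,0.085,0.008],[0.5,-0.003,0.001,0.085,0.008],[0.5,-0.003,0.001,0.085,0.008],[0.5,-0.003,0.001,0.085,0.008]]]'
python3 - <<'E'
from h import *
go(606,12.4,78,86.7)
c=cam('wrist'); H,S,V=cv2.split(cv2.cvtColor(c['image'],cv2.COLOR_BGR2HSV)); P=cloud(c)
u,v=np.meshgrid(np.arange(560),np.arange(420))
m=cv2.erode(((H>100)&(H<125)&(S>120)&(V>50)&(v<230)).astype(np.uint8),np.ones((7,7)))>0
q=P[m]; k=np.linalg.lstsq(np.c_[q[:,0]-606,q[:,1]-12,np.ones(len(q))],q[:,2],rcond=None)[0]; print('tilt deg',np.degrees(k[:2]),'z mid',k[2],env.state()['eef_pos'], q[:,1].max())
E
```

```text
t: 12.5
eef_pos: [606.9, 14.0, 95.6]
tcp_rot: [3.14, -0.0, 1.511]
ft_force: [-0.2, 0.5, -1.0]
opening: 0.69
shift m [-0.0016 -0.0008  0.0176] turn rad -0.0021 j6 then 4.5
tilt deg [0.13099022 0.22340874] z mid 116.81952172660975 [606.87836657  13.91090896  95.53315004] 113.87188205202192
```

```bash
python3 -m pendant '[[[0.5,-0.0015,-0.001,0.005,0],[0.5,-0.0015,-0.001,0.009,0],[0.5,-0.0015,-0.001,0.012,0],[0.5,-0.0015,-0.001,0.014,0],[0.5,-0.0015,-0.001,0.015,0],[0.5,-0.0015,-0.001,0.016,0],[0.5,-0.0015,-0.001,0.0165,0],[0.5,-0.0015,-0.001,0.0165,0]]]'
```

```text
t: 13.35
eef_pos: [605.4, 12.4, 78.2]
tcp_rot: [3.142, -0.0, 1.511]
ft_force: [1.0, 0.0, -1.2]
opening: 0.693
```

```bash
python3 -m pendant '[[[0.5,0,0,0.0005,0],[0.5,0,0,0.001,0],[0.5,0,0,0.001,0],[0.5,0,0,0.0015,0],[0.5,0,0,0.0015,0],[0.5,0,0,0.002,0],[0.5,0,0,0.002,0],[0.5,0,0,0.002,0]]]'
```

```text
t: 14.15
eef_pos: [605.5, 12.4, 77.0]
tcp_rot: [3.141, -0.0, 1.511]
ft_force: [-3.0, -0.2, 8.9]
opening: 0.69
```

```bash
python3 -m pendant '[[[0.5,0,0,-0.0005,0],[0.69,0,0,-0.0005,0],[0.72,0,0,-0.0005,0],[0.78,0,0,-0.0005,0],[0.85,0,0,-0.0005,0],[0.9,0,0,-0.0005,0],[0.9,0,0,-0.0005,0],[0.9,0,0,-0.0005,0]]]' &&  python3 -m pendant '[[[0.9,0,0,-0.01,0],[0.9,0,0,-0.03,0],[0.9,0,0,-0.06,0],[0.9,0,0,-0.10,0],[0.9,-0.04,0,-0.14,0],[0.9,-0.08,0,-0.15,0],[0.9,-0.12,0,-0.15,0],[0.9,-0.14,0,-0.15,0]]]'
python3 - <<'E'
from h import *
c=cam('wrist'); cv2.imwrite('pics/w6.png',c['image']); H,S,V=cv2.split(cv2.cvtColor(c['image'],cv2.COLOR_BGR2HSV)); P=cloud(c)
np.savez('w6.npz',**c)
m=((H>100)&(H<125)&(S>120)&(V>50)).astype(np.uint8); m=cv2.morphologyEx(m,cv2.MORPH_CLOSE,np.ones((9,9)))
cn=max(cv2.findContours(m,0,1)[0],key=cv2.contourArea); print(cv2.boundingRect(cn))
rp=np.array([onplane(c,*p[0],98)[:2] for p in cn]); print(cv2.minAreaRect(rp.astype(np.float32)))
q=P[cv2.erode(m,np.ones((9,9)))>0]; k=np.linalg.lstsq(np.c_[q[:,0]-606,q[:,1]-12,np.ones(len(q))],q[:,2],rcond=None)[0]; print('tilt',np.degrees(k[:2]),k[2])
c=cam('top'); P=cloud(c); print(env.state()['eef_pos'])
E
```

```text
t: 14.95
eef_pos: [605.4, 12.4, 76.6]
tcp_rot: [3.142, -0.0, 1.511]
ft_force: [-0.8, 0.6, 0.2]
opening: 0.898
t: 15.75
eef_pos: [596.8, -130.1, 228.3]
tcp_rot: [3.14, 0.001, 1.509]
ft_force: [-0.3, -0.7, 0.2]
opening: 0.902
(240, 0, 76, 162)
((603.3389282226562, -17.635704040527344), (139.0319061279297, 66.33802032470703), 86.4759521484375)
tilt [ 0.14706684 -1.57164516] 98.48149221913084
[ 596.73294352 -129.80122932  227.49870901]
```

View pics/w6.png

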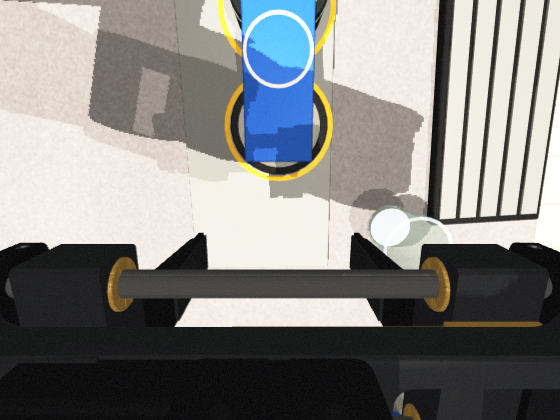

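The board lies over both rings, with its end edge at row 160 and its circle centred near (279,48). Canister B is still visibly inside its ring. I'll check the tilt and the circle more robustly and plan the bottle approach.

Run:
```python
from h import *
c=dict(np.load('w6.npz')); P=cloud(c); 
for y in (-75,-60,-40,-20,0,20,30): 
    a,b=proj(c,[600+.06*y+(0 if y not in (0,20) else 0),y,98]).round().astype(int); print(y,np.median(P[b-2:b+3,a-2:a+3,2]) if b>2 else None,end=' ')
H,S,V=cv2.split(cv2.cvtColor(c['image'],cv2.COLOR_BGR2HSV)); u,v=np.meshgrid(np.arange(560),np.arange(420))
m=(S<70)&(V>150)&(abs(np.hypot(u-279,v-48)-37)<8); (a,b),r=cv2.minEnclosingCircle(np.argwhere(m).astype(np.float32)); print('circ',onplane(c,b,a,98),r,a,b)
go(420,-400,230,90+0)
for yaw in (60,30,0,90): go(485,-400,230,yaw)
```

```text
-75 97.87611476633424 -60 98.10930362249712 -40 97.90888419960481 -20 97.99494862810485 0 98.86639978730994 20 98.88649079492689 30 98.82506284485532 circ [606.48399097  13.68581251  98.        ] 44.94450759887695 48.0 279.0
shift m [-0.2808 -0.1594 -0.0025] turn rad -0.063 j6 then -43.6
shift m [-0.2767 -0.0945 -0.0025] turn rad 0.4606 j6 then -9.5
shift m [-0.2767 -0.0945 -0.0025] turn rad 0.9842 j6 then 20.5
shift m [-0.2767 -0.0945 -0.0025] turn rad 1.5078 j6 then 50.5
shift m [-0.2767 -0.0945 -0.0025] turn rad -0.063 j6 then -39.5
```

The board's top reads 98 mm along its whole length, so it is flat, and its circle is at about (606.3,13). Moving to look at the amber bottle.

```bash
python3 -c "
from h import *
go(419,-424,230,20)"
```

```text
shift m [-0.3048 -0.1589 -0.0025] turn rad 1.1588 j6 then 24.7
```

```bash
python3 -m pendant '[[[1,-0.305,-0.159,0.0,1.16],[1,-0.305,-0.159,0.0,1.16],[1,-0.305,-0.159,0.0,1.16],[1,-0.305,-0.159,0.0,1.16],[1,-0.305,-0.159,0.0,1.16],[1,-0.305,-0.159,0.0,1.16],[1,-0.305,-0.159,0.0,1.16],[1,-0.305,-0.159,0.0,1.16]]]'
python3 - <<'E'
from h import *
c=cam('wrist'); cv2.imwrite('pics/w7.png',c['image']); P=cloud(c)
m=(P[...,2]>119)&(P[...,2]<131)&(np.hypot(P[...,0]-484.5,P[...,1]+399)<40); q=P[m]
print(m.sum(),cv2.minEnclosingCircle(q[:,:2].astype(np.float32)) if m.any() else 0, np.median(q[:,2]), 'px',np.argwhere(m).mean(0))
m=(P[...,2]>20)&(P[...,2]<83)&(np.hypot(P[...,0]-484.5,P[...,1]+399)<40);print(P[m].min(0),P[m].max(0))
go(484.5,-399.3,150,20)
E
```

```text
t: 16.65
eef_pos: [418.0, -425.4, 226.9]
tcp_rot: [3.141, 0.0, 0.341]
ft_force: [0.1, 0.6, -0.2]
opening: 1.0
1642 ((483.697509765625, -401.4000549316406), 19.8866024017334) 124.97196009786168 px [131.92691839 277.91534714]
[ 457.13899038 -427.90194113   80.35602778] [ 510.04095424 -374.88025876   82.85675247]
shift m [ 0.0698 -0.0013  0.0769] turn rad -0.0125 j6 then 30.5
```

View pics/w7.png

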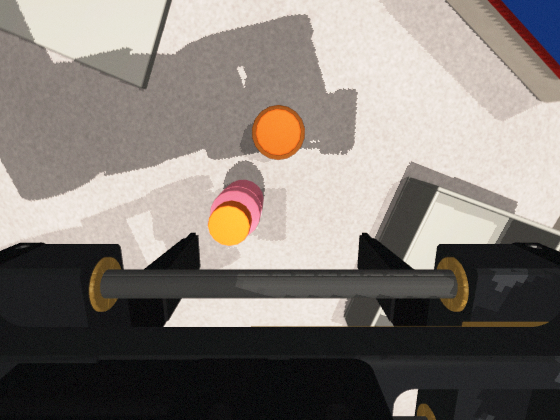

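Wrist view: the amber bottle is at (278,132), at (483.7,-401.4), and the pink one is at (235,215). Straddle the amber one and descend.

```bash
python3 -c "
from h import *
go(483.7,-401.4,57,20)"; python3 -m pendant '[[[1,0.04,0.001,0.0,-0.012],[1,0.069,0.001,0.0,-0.012],[1,0.069,0.001,0.0,-0.012],[1,0.069,0.001,0.03,-0.012],[1,0.069,0.001,0.07,-0.012],[1,0.069,0.001,0.07,-0.012],[1,0.069,0.001,0.07,-0.012],[1,0.069,0.001,0.07,-0.012]]]';python3 -c "
from h import *
go(483.7,-401.4,57,20)"
```

```text
shift m [0.0683 0.0004 0.1699] turn rad -0.0125 j6 then 30.3
t: 17.5
eef_pos: [485.8, -399.9, 158.8]
tcp_rot: [3.139, -0.001, 0.364]
ft_force: [0.4, 0.8, -0.4]
opening: 1.0
shift m [-0.0026  0.0005  0.1018] turn rad 0.0145 j6 then 30.3
```

```bash
python3 -m pendant '[[[1,-0.002,0.0005,0.03,0],[1,-0.002,0.0005,0.06,0],[1,-0.002,0.0005,0.085,0],[1,-0.002,0.0005,0.1,0],[1,-0.002,0.0005,0.101,0],[1,-0.002,0.0005,0.101,0],[0.4,-0.002,0.0005,0.101,0],[0.4,-0.002,0.0005,0.101,0]]]';  python3 -m pendant '[[[0.4,0,0,0,0],[0.4,0,0,0,0],[0.4,0,0,0,0],[0.4,0,0,0,0],[0.4,0,0,0,0],[0.4,0,0,0,0],[0.4,0,0,0,0],[0.4,0,0,-0.005,0]]]'
```

```text
t: 18.3
eef_pos: [483.9, -401.0, 56.9]
tcp_rot: [3.14, -0.001, 0.363]
ft_force: [0.4, 0.2, -0.2]
opening: 0.887
t: 19.1
eef_pos: [483.1, -400.3, 60.1]
tcp_rot: [-3.14, 0.001, 0.363]
ft_force: [0.4, 0.8, -1.5]
opening: 0.565
```

```bash
python3 -m pendant '[[[0.4,0,0,-0.03,0],[0.4,0,0,-0.06,0],[0.4,0,0,-0.09,0],[0.4,0,0,-0.13,0],[0.4,0,0,-0.17,0],[0.4,0,0,-0.18,0],[0.4,0,0,-0.18,0],[0.4,0,0,-0.18,0]]]'; python3 -c "
from h import *
go(606.2,13,230,20.8)"
```

```text
t: 19.9
eef_pos: [483.0, -400.2, 239.2]
tcp_rot: [-3.14, 0.001, 0.363]
ft_force: [-0.4, 0.4, -1.7]
opening: 0.559
shift m [ 0.2618 -0.3426  0.0097] turn rad -0.0003 j6 then 70.4
```

```bash
python3 -m pendant '[[[0.4,0.015,-0.02,0.0,0],[0.4,0.04,-0.052,0.0,0],[0.4,0.065,-0.085,0.0,0],[0.4,0.09,-0.118,0.0,0],[0.4,0.115,-0.15,0.0,0],[0.4,0.14,-0.183,0.0,0],[0.4,0.165,-0.216,0.0,0],[0.4,0.19,-0.249,0.0,0]]]' && python3 -m pendant '[[[0.4,0.02,-0.026,0.0,0],[0.4,0.04,-0.052,0.0,0],[0.4,0.055,-0.072,0.0,0],[0.4,0.065,-0.085,0.0,0],[0.4,0.0705,-0.0915,0.0,0],[0.4,0.0705,-0.0915,0.0,0],[0.4,0.0705,-0.0915,0.0,0],[0.4,0.0705,-0.0915,0.0,0]]]'
python3 - <<'E'
from h import *
go(606.2,13,170,20.8)
c=cam('side'); cv2.imwrite('pics/s2.png',cv2.resize(c['image'][60:300,180:400],None,fx=2.5,fy=2.5))
E
```

```text
t: 20.7
eef_pos: [572.3, -98.6, 238.6]
tcp_rot: [-3.139, 0.003, 0.363]
ft_force: [1.0, -0.3, -2.1]
opening: 0.56
t: 21.5
eef_pos: [606.0, 9.1, 240.6]
tcp_rot: [-3.142, 0.0, 0.362]
ft_force: [-0.3, -0.2, -1.6]
opening: 0.562
shift m [ 0.0016 -0.0035  0.0706] turn rad -0.0013 j6 then 70.4
```

View pics/s2.png

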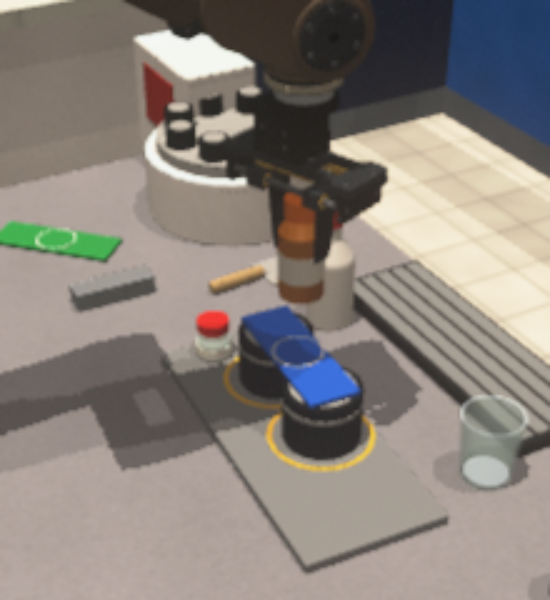

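The bottle hangs upright above the board, and the board lies across both canisters inside their rings. Lowering.

```bash
python3 -m pendant '[[[0.4,0.001,-0.002,0.015,0],[0.4,0.001,-0.002,0.035,0],[0.4,0.001,-0.002,0.055,0],[0.4,0.001,-0.002,0.066,0],[0.4,0.001,-0.002,0.07,0],[0.4,0.001,-0.002,0.07,0],[0.4,0.001,-0.002,0.07,0],[0.4,0.001,-0.002,0.07,0]]]'; python3 -c "
from h import *
go(606.2,13,157,20.8)"
```

```text
t: 22.35
eef_pos: [606.8, 12.3, 171.6]
tcp_rot: [3.141, -0.001, 0.363]
ft_force: [-0.8, 0.6, -1.9]
opening: 0.561
shift m [-0.0003 -0.0009  0.0146] turn rad -0.0003 j6 then 70.4
```

```bash
python3 -m pendant '[[[0.4,0,-0.0005,0.004,0],[0.4,0,-0.0005,0.008,0],[0.4,0,-0.0005,0.011,0],[0.4,0,-0.0005,0.0125,0],[0.4,0,-0.0005,0.0135,0],[0.4,0,-0.0005,0.014,0],[0.4,0,-0.0005,0.0145,0],[0.4,0,-0.0005,0.0145,0]]]'
```

```text
t: 23.15
eef_pos: [606.3, 12.8, 156.2]
tcp_rot: [3.142, -0.0, 0.363]
ft_force: [-0.1, -0.3, -1.3]
opening: 0.561
```

```bash
python3 -m pendant '[[[0.4,0,0,0.0005,0],[0.4,0,0,0.001,0],[0.4,0,0,0.001,0],[0.4,0,0,0.0015,0],[0.4,0,0,0.0015,0],[0.4,0,0,0.0015,0],[0.4,0,0,0.0015,0],[0.4,0,0,0.0015,0]]]'
```

```text
t: 23.95
eef_pos: [606.2, 12.8, 154.7]
tcp_rot: [-3.142, -0.0, 0.363]
ft_force: [-0.1, -1.0, -0.8]
opening: 0.559
```

```bash
python3 -m pendant '[[[0.4,0,0,0.0003,0],[0.4,0,0,0.0006,0],[0.4,0,0,0.001,0],[0.4,0,0,0.001,0],[0.4,0,0,0.001,0],[0.4,0,0,0.001,0],[0.4,0,0,0.001,0],[0.4,0,0,0.001,0]]]'
```

```text
t: 24.75
eef_pos: [606.3, 12.8, 153.7]
tcp_rot: [-3.142, -0.0, 0.363]
ft_force: [-0.3, -1.1, -0.9]
opening: 0.56
```

```bash
python3 -m pendant '[[[0.4,0,0,0.0003,0],[0.4,0,0,0.0006,0],[0.4,0,0,0.001,0],[0.4,0,0,0.001,0],[0.4,0,0,0.001,0],[0.4,0,0,0.001,0],[0.4,0,0,0.001,0],[0.4,0,0,0.001,0]]]'
```

```text
t: 25.55
eef_pos: [606.5, 12.8, 153.6]
tcp_rot: [3.141, -0.001, 0.363]
ft_force: [-2.4, -0.1, 8.5]
opening: 0.562
```

Contact at 8.5 N. Now a small relief, a slow release, then straight up.

```bash
python3 -m pendant '[[[0.4,0,0,-0.0004,0],[0.56,0,0,-0.0004,0],[0.58,0,0,-0.0004,0],[0.64,0,0,-0.0004,0],[0.72,0,0,-0.0004,0],[0.82,0,0,-0.0004,0],[0.9,0,0,-0.0004,0],[0.9,0,0,-0.0004,0]]]' &&  python3 -m pendant '[[[0.9,0,0,-0.01,0],[0.9,0,0,-0.03,0],[0.9,0,0,-0.06,0],[0.9,0,0,-0.10,0],[0.9,0,0,-0.14,0],[0.9,-0.05,0,-0.14,0],[0.9,-0.09,0,-0.14,0],[0.9,-0.13,0,-0.14,0]]]' && python3 -m pendant '[[[0.9,-0.04,0.04,0,0],[0.9,-0.08,0.08,0,0],[0.9,-0.1,0.12,0,0],[0.9,-0.1,0.16,0,0],[0.9,-0.1,0.2,0,0],[0.9,-0.1,0.24,0,0],[0.9,-0.1,0.26,0,0],[0.9,-0.1,0.26,0,0]]]'
python3 - <<'E'
from h import *
c=cam('side'); cv2.imwrite('pics/s3.png',cv2.resize(c['image'][60:300,180:400],None,fx=2.5,fy=2.5))
c=cam('top'); P=cloud(c); H,S,V=cv2.split(cv2.cvtColor(c['image'],cv2.COLOR_BGR2HSV)); cv2.imwrite('pics/t3.png',cv2.resize(c['image'][80:300,80:480],None,fx=2,fy=2))
m=(P[...,2]>215)&(P[...,2]<230)&(np.hypot(P[...,0]-606,P[...,1]-13)<40); q=P[m]; print('bottle',m.sum(),cv2.minEnclosingCircle(q[:,:2].astype(np.float32)),np.median(q[:,2]))
m=(H>100)&(H<125)&(S>120)&(V>50)&(np.hypot(P[...,0]-606,P[...,1]-13)<130); rp=np.array([onplane(c,a,b,98)[:2] for b,a in np.argwhere(m)]); print('board',cv2.minAreaRect(rp.astype(np.float32)))
a=P[m]; s=a[:,1]>13; print('z ends',np.median(a[s,2]),np.median(a[~s,2]))
E
```

```text
t: 26.35
eef_pos: [606.2, 12.8, 153.0]
tcp_rot: [-3.141, 0.0, 0.363]
ft_force: [-0.5, 0.0, 0.1]
opening: 0.882
t: 27.15
eef_pos: [483.1, -33.6, 293.9]
tcp_rot: [3.141, -0.001, 0.363]
ft_force: [0.4, -1.0, 0.3]
opening: 0.9
t: 27.95
eef_pos: [483.7, -314.0, 293.0]
tcp_rot: [3.142, 0.0, 0.361]
ft_force: [0.4, 1.0, -0.2]
opening: 0.901
bottle 164 ((607.0946044921875, 13.666101455688477), 20.13593292236328) 222.51161081989335
board ((605.95458984375, 13.464454650878906), (200.90774536132812, 70.04182434082031), 86.55643463134766)
z ends 96.8518871848612 96.88194490356011
```

View pics/s3.png

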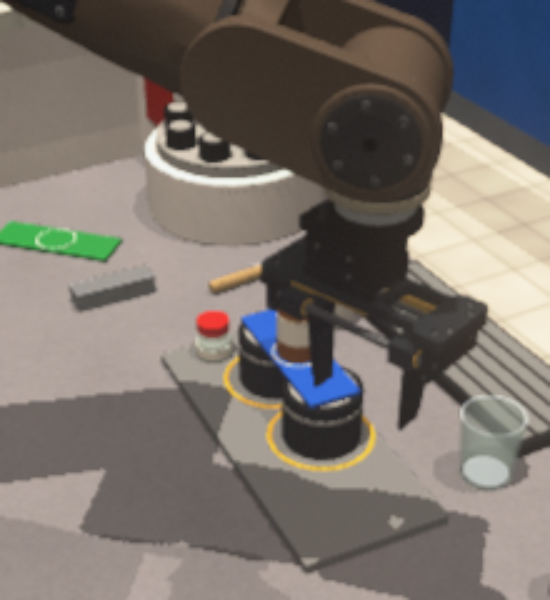

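```bash
python3 -c "
from h import *
print(env.job_done(),env.state()['t'])"
```

```text
the job is handed in; nothing more can be done
the job is handed in; nothing more can be done
```

The job is done and handed in at about 28 s of the 72 s limit. The stray canister is in the empty ring, the blue board lies across both canisters, and the amber bottle stands in the middle of the board.

- **Canister B:** I pushed it across the deck with both fingers held low, never lifting it. The wrist camera then put its centre at (601.9, -53.2) mm, against a ring centre of about (603, -52.6). That is within about 1.5 mm, with 12 mm of room all round. I did not measure it again after setting the board down, but the side view after the bottle was placed shows it inside the ring.
- **Board:** I set it down with a contact force of about 9 N. After release its centre was at (606, 13.5), against a midpoint of about (606, 12.5). It lies lengthwise from one canister to the other, with both ends at the same height.
- **Bottle:** I set it down with a contact force of about 8.5 N. Its cap is at (607, 13.7), at the height expected for a bottle standing on the board.

**Checks that disagreed:**
- One plane fit after placing the board gave a 1.6° tilt. Readings taken along the board were level to within 1 mm, so I put the fit down to edge pixels in the mask.
- The final side view was partly blocked by the arm, so the bottle check rests mainly on the top camera's depth reading.
- I did not re-measure the bystanders. The ones visible in the side views looked undisturbed, and no unexpected forces showed.

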